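# Slide the top valve plate off its stack and square it up in the corner

## Task

Slide the top aluminium plate off the stack sideways, by its edge and without lifting it, onto the raised landing; then push it against the long side fence, and last slide it along the fence until it is home against the adjustable end stop, which you must find by feel. Seat it on the fence and on the end stop with a definite push of about 10 N each, never more than 25 N, and let go with the plate flat and square in the corner. Leave the plates below and everything else around where they are.

Things in the scene. Friction and masses are not known exactly. Their poses are not given: they have to be found in the camera images.
- base: Squaring fixture, fixed to the table: dark steel slab 180 (x) x 320 (y) x 10 mm; origin at the centre of its underside, on the table. The stack lies on the slab at its +y end, the raised landing stands on the rest. The plate is slid off towards the fixture's -y, pushed towards its +x (side fence), then towards its -y (end stop).
- landing (a point): Middle of the flat top of the landing, a grey painted block 150 (x) x 171 (y) mm, its top 39 mm above the table; same axes as the fixture; this point is at x = +5, y = -49.5 mm in the fixture's frame, so the landing begins at y = +36 mm. A plate centre at y = -10 mm or so is wholly on the landing and still clear of the end stop.
- end_stop: Fixed bracket at the -y end of the landing, dark bar 130 mm long (x), carrying on two screws a steel stop bar 120 (x) x 10 x 12 mm high: the plate meets the stop bar. The stop bar's face is set anywhere from 0 to 40 mm towards the fixture's +y from this origin, different each time and not reported, locked and rigid. Origin at landing height; axes as the fixture's.
- side_fence: Dark steel bar bolted along the +x side of the landing, 14 (x) x 130 (y) x 14 mm high, rigid. Origin at the middle of the face that the plate meets (the face looks to the fixture's -x), at landing height; same axes as the fixture. A plate against it has its centre at x = +15 mm in the fixture's frame.
- top_plate (a point): Centre (half-way up) of the top plate, the fourth of a stack of four equal ones: loose aluminium valve plate 100 (x) x 80 (y) x 10 mm thick, about 0.24 kg, with dark bores in its face. Axes along its sides, within about 0.1 rad of the fixture's. At the start its underside is 40 mm above the table, 1 mm higher than the landing.
- plate_a: The top plate itself; origin at the centre of its underside. Too wide to grasp: push its edge with the fingertips, which must not reach down to the next plate. Sliding it takes about 1 to 3 N. At the start there is a gap of up to 25 mm between stack and landing, and the plate stands 10 to 36 mm short of the side fence's line.
- plate_b: Second plate from the top, same size as the top plate; loose, held by its weight only, edges up to 3 mm out of line with the plates above and below. Origin at the centre of its underside (30 mm above the table).
- plate_c: Third plate from the top, likewise; underside 20 mm above the table.
- plate_d: Lowest plate, likewise; underside on the slab, 10 mm above the table.
- bolt: Bystander: steel hex bolt standing head down on the slab beside the stack, 50 mm tall, head 24 mm wide. Origin at its foot.
- bearing: Bystander: bearing ring, 62 mm diameter, 16 mm high, lying on the table. Origin at the centre of its underside.
- hub: Bystander: steel flange hub, 96 mm diameter, 62 mm tall. Origin at the centre of its underside.
- clutch_pack: Bystander: pack of clutch discs, 100 mm diameter, 44 mm tall. Origin at the centre of its underside.
- spanner: Bystander: spanner lying on the table, about 180 mm long along its x. Origin at its underside.
- tin: Bystander: grey tin with a white cap, 60 mm diameter, 70 mm tall. Origin at the centre of its underside.
- bin: Bystander: small red open bin 100 x 150 x 60 mm. Origin at the centre of its underside.
There are look-alikes about, which are no part of the job. What is shaped like the plate_a but blue or green is not meant.

How it is judged (in metres and radians):
On the way, in this order (a step that is already met when the one before it is completed fails the run):
1. the top plate is off the stack and lies on the landing (y of top_plate in the frame of base below 0 m and z of top_plate in the frame of base below 0.0465 m), for 0.1 s.
2. it is then pressed against the side fence with more than 5 N (contact force between plate_a and side_fence above 5 N and x of top_plate in the frame of base above 0.012 m), for 0.1 s.
3. it is then pressed home against the end stop with more than 5 N, still along the fence (contact force between plate_a and end_stop above 5 N and x of top_plate in the frame of base above 0.012 m and y of top_plate in the frame of base below -0.022 m), for 0.1 s.
At the end, for the whole second after the job is handed in: The top plate lies flat, at rest and square (0.04 rad) on the landing, within 2.5 mm of the side fence and where the end stop can be set (centre at y = -68 to -22 mm of the fixture); the other three plates lie within 5 mm of where they started (x of top_plate in the frame of base between 0.0125 and 0.017 m and y of top_plate in the frame of base between -0.068 and -0.022 m and z of top_plate in the frame of base between 0.042 and 0.046 m and angle between the x axis of top_plate and the x axis of base, either way round below 0.04 rad and angle between top_plate's own z axis and vertical below 0.03 rad and linear speed of plate_a below 0.01 m/s and distance of each of plate_b, plate_c, plate_d from where it was at the start of the episode below 0.005 m); the robot touches nothing.
It fails at once if the top plate is pushed with more than 25 N, or driven against a stop with more than 25 N (contact force between the fingers and plate_a above 25 N or contact force between plate_a and end_stop above 25 N or contact force between plate_a and side_fence above 25 N).
It fails at once if the top plate is lifted by more than 6 mm or tipped by more than 0.15 rad (height (world z) of top_plate above 0.051 m or angle between top_plate's own z axis and vertical above 0.15 rad).
It fails at once if a plate below is shifted by more than 5 mm (distance of any of plate_b, plate_c, plate_d from where it was at the start of the episode above 0.005 m).
It fails at once if a bystander is moved by more than 15 mm (distance of any of bolt, bearing, hub, clutch_pack, spanner, tin, bin from where it was at the start of the episode above 0.015 m).
It also fails if it takes over 72 s, if anything falls off the work surface, if the arm or the gripper's body presses on something with over 40 N, if the wrist force passes 120 N, or if a joint passes its speed limit or range.

## Robot

A 6-joint arm with a two-finger parallel gripper is mounted at the origin on the work surface. World frame = base frame: x ahead of the robot, y to its left, z up, the work surface at z = 0. Lengths are in mm, angles in rad, forces in N, time in s.
With the tool pointing down it reaches from about 350 to 875 mm from the base axis. Payload 4.2 kg.
Tool frame: the origin (TCP) lies midway between the tips of the shut fingers; the grasp point (between the pads) lies 19 mm behind it (arm.grip_depth is the distance from the TCP to the grasp point, in mm); z points along the fingers, x is the direction in which the jaws open and shut, and the axes are right-handed (so a half turn about z gives the same grasp; the last joint's range is limited). The gripper opens to 85 mm and grips with 20 to 120 N. Pads are 22 mm wide; open, the fingers measure 114 mm over their backs; the gripper's body (76 mm by 85 mm) begins 54 mm behind the grasp point. The pads swing forward as they close: fully open they stand 13 mm farther back than shut.
Start: joints at [1.425, 0.385, 0.008, 0, -1.194, -0.259], TCP at [246.113, 574.48, 231.312] pointing down, gripper open.
Joint ranges: [-3.14, 3.14], [-1.21, 2.06], [-1.07, 1.41], [-3.16, 2.05], [-2.99, -0.16], [-3.1, 3.1]. Speed limits (rad/s): [2.79, 2.79, 3.14, 3.14, 3.14, 3.14].

## Interface

Orientations are given as a unit quaternion [x, y, z, w].
In Python, from bench import arm, eyes, find_in, silhouettes gives the robot as it stands. The module is installed in compiled form; this text tells all that it offers.
- The arm moves only by the tool play_rows, never from a script. Its arguments are lists of equal length, an entry for each row: "offset": the shift along the world's x, y, z in mm, a list of three; "turn": the turn about the world's z in rad. In form: {"offset": [[x, y, z], ...], "turn": [turn, ...]}. A call has 1 to 12 rows; each row shifts and turns the pose as measured when the row begins; what a row does not reach is not made up. A row lasts 1/10 s, in which the tool goes at most 50 mm and 8.59 degrees, less where a joint would pass 70% of its speed; a pose out of reach is approached as far as the arm can. A call is refused whole if a number of a shift passes 50 or a number of a turn 0.15, either way. A call with a gripper value outside its range is refused whole. "grip" is the gripper's target within -1 to 1 (fully open at 1, half-way at 0, shut at -1), set as the call begins (left out, the last holds). The fingers move at their own pace and stop on an object; the grip force is fixed at half the most. Time passes only in rows, so rows that do not move let the fingers close. It gives the time, the measured TCP pose, the force and the opening at its end, in the units of the state.
- arm.read_state(): the state, without advancing time (a new reading comes with each control period).
- eyes.get_image(name): name is "scene" or "top" or "wrist"; returns (picture, depth): 384x512x3 uint8, red, green, blue; 384x512 float32, mm along the optical axis (not along the pixel's ray), 0 where there is no reading.
- eyes.camera_params(name): a dict with "camera_matrix" (3x3 intrinsics, pixels), "camera_from_world" (4x4, takes a point from world to camera coordinates). Camera axes: x right, y down, z forward; pixel columns grow to the right and rows downward; lengths in mm; the calibration is good to about 2 mm. A picture is of the moment at which its call begins: read the wrist's pose just before it. camera_params takes no time and is no camera call; for the wrist camera it gives the pose at the moment of the call.
- arm.job_done(): hands the job in, once; it reports no verdict.
Trained networks look in the newest picture that a camera, given by its name, has taken for a name from the list of things; names that differ only in an ending like _2 or _b are one class to them, and where a whole thing is asked for, a point or a joint stands for the part that bears it (a point fixed in the world has none). Each returns a list of dicts, best first, with "score" (0 to 1); they miss things now and then, are a little off and sometimes report something else, mostly with a low value. They report only what shows in the picture. A call takes as long as a camera call. They do not tell look-alikes from the thing itself.
- find_in(camera, query): "bbox" ([centre column, centre row, width, height] in pixels, round what is visible of it).
- silhouettes(camera, query): "mask" (384x512 bool, what is visible of it) and "bbox" ([centre column, centre row, width, height] in pixels, round what is visible of it).
The state is a dict: "clock": time; "joints": joint angles; "joint_vel": joint speeds; "joint_efforts": joint torques, N m; "position": TCP position; "ee_rot": TCP orientation; "contact_force": force on the tool from outside, world axes, zero at the start; "wrist_torque": the same for the moment, N m; "gripper_width": finger opening in mm.
Only numpy, scipy, OpenCV 4.12 (cv2) and the standard library are available. Lean on these libraries where they do the work, as an engineer would, in place of code of your own. Each camera call takes 0.05 s, during which the arm holds its last target. There are 200 camera calls.

## Working session

There is one attempt and no reset: what is moved stays moved. The work goes in short steps, Python scripts to look and compute and a tool call to move; the robot and the scene stay as the last step left them, time stands still between calls to the robot, and variables do not carry over. Pictures are saved under pics/ and viewed, on a budget of 10 in all, crops included, one or two more only if the job needs it, and the job is handed in when it is done.

Besides the shell and the picture viewer there is one more tool, called after "Emit:" as name([rows], argument=value, ...), one row to a line, values as JSON. play_rows: Moves the arm, as the interface text tells. Its arguments: {"type":"object","properties":{"offset":{"type":"array","items":{"type":"array","items":{"type":"number"}}},"turn":{"type":"array","items":{"type":"number"}},"grip":{"type":"number"}},"required":["offset","turn"]}

```bash
mkdir -p pics
cat > h.py <<'E'
import numpy as np, cv2
from bench import arm, eyes, find_in, silhouettes
def cloud(name):
    im,d=eyes.get_image(name); p=eyes.camera_params(name); K=p["camera_matrix"]; T=np.linalg.inv(p["camera_from_world"])
    v,u=np.indices(d.shape); P=np.stack([(u-K[0][2])/K[0][0]*d,(v-K[1][2])/K[1][1]*d,d],-1)
    W=P@T[:3,:3].T+T[:3,3]; W[d==0]=np.nan
    return im,W
def save(n,im): cv2.imwrite(f"pics/{n}.png",cv2.cvtColor(im,cv2.COLOR_RGB2BGR))
E
python3 - <<'E'
from h import *
s=arm.read_state(); print(s["clock"],s["position"],s["ee_rot"],s["gripper_width"])
ims=[]
for c in("top","scene"):
    im,W=cloud(c); ims.append(im); np.save(c+".npy",W)
    for q in("base","plate_a","side_fence","end_stop","bolt"):
        for r in silhouettes(c,q)[:4]:
            m=r["mask"]; P=W[m]; P=P[~np.isnan(P[:,0])]
            print(c,q,round(r["score"],2),np.round(r["bbox"]),np.round(np.median(P,0)) if len(P) else None, np.round(np.percentile(P[:,2],95)) if len(P) else None)
save("a_top",cv2.resize(ims[0],(800,600)));save("a_scene",cv2.resize(ims[1],(800,600)))
E
```

```text
0.0 [245.88455925 573.95403182 230.20243501] [-5.50446594e-01  8.34869649e-01 -6.44444640e-04 -8.94816625e-04] 85.71022842867188
top base 0.59 [282. 200. 123.  86.] [512. -49.  36.] 53.0
top plate_a 0.91 [151. 121.  39.  37.] [769. 352.   9.] 14.0
top plate_a 0.68 [177. 305.  35.  43.] [236. 272.   9.] 13.0
top plate_a 0.67 [175. 232.  40.  42.] [434. 281.   9.] 14.0
top plate_a 0.58 [251. 193.  39.  39.] [538.  64.  49.] 54.0
top side_fence 0.54 [303. 175.  42.  14.] [581. -82.  52.] 57.0
top end_stop 0.82 [316. 208.  33.  52.] [ 486. -121.   52.] 58.0
top bolt 0.62 [251. 161.  10.  13.] [629.  62.  39.] 61.0
scene base 0.8 [237. 198. 142.  81.] [556. -39.  39.] 55.0
scene plate_a 0.82 [400. 302.  59.  52.] [777. 356.  11.] 13.0
scene plate_a 0.7 [353. 190.  46.  32.] [443. 284.  11.] 13.0
scene plate_a 0.68 [258. 212.  26.  12.] [582.  30.  28.] 31.0
scene plate_a 0.68 [269. 209.  42.  26.] [581.  74.  17.] 23.0
scene side_fence 0.93 [207. 199.  41.  20.] [585. -80.  53.] 56.0
scene end_stop 0.94 [202. 175.  52.  30.] [ 492. -119.   51.] 58.0
```

View pics/a_top.png

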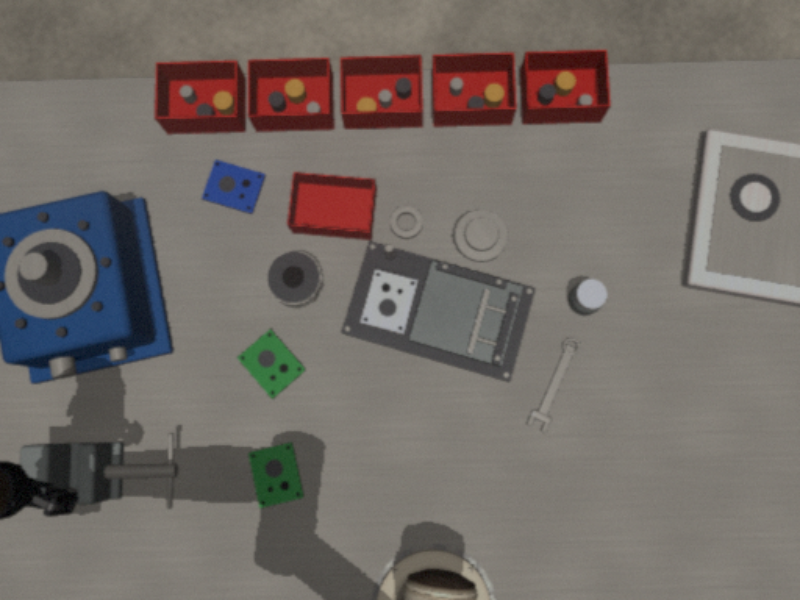

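View pics/a_scene.png

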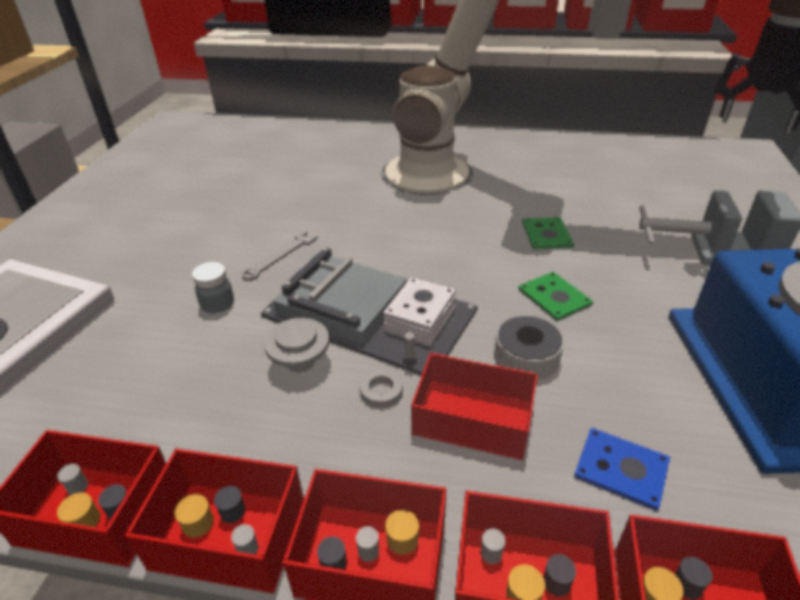

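The meant plate is the bare aluminium one on the stack at top-view (389,300) [800 px], world ≈(538,64,49). The blue one (233,187) and the greens (271,362) and (276,474) lie on the table and have the wrong colour. Next I fit the rough yaw and check it with the wrist camera.

Run:
```python
from h import *
W=np.load("top.npy"); 
im,_=eyes.get_image("top")
box=(W[...,0]>420)&(W[...,0]<680)&(W[...,1]>-200)&(W[...,1]<180)
for n,lo,hi in(("plate",46,56),("landing",36,42.5),("slab+",5,80)):
    m=(box&(W[...,2]>lo)&(W[...,2]<hi)).astype(np.uint8)
    k,l,st,c=cv2.connectedComponentsWithStats(m)
    for i in np.argsort(-st[1:,4])[:2]+1:
        P=W[l==i][:,:2].astype(np.float32); print(n,len(P),cv2.minAreaRect(P),np.median(W[l==i][:,2]))
```

```text
plate 897 ((537.3677368164062, 63.81462097167969), (79.97168731689453, 99.97341918945312), 73.73185729980469) 49.55693471520567
plate 364 ((492.49346923828125, -118.94770812988281), (60.3733024597168, 123.97932434082031), 72.32076263427734) 51.45921305443028
landing 1611 ((514.8037109375, -73.49320983886719), (170.4825897216797, 150.0713653564453), 72.38502502441406) 38.73885229581833
landing 173 ((491.994140625, -117.38690185546875), (36.05923843383789, 52.28157424926758), 71.7762680053711) 38.66428101141014
slab+ 6565 ((524.95458984375, -24.730819702148438), (319.7998046875, 187.26332092285156), 72.05393981933594) 37.649735009751794
slab+ 762 ((643.6526489257812, -103.45443725585938), (72.60435485839844, 93.24652862548828), 0.09322625398635864) 53.58085374484733
```

Emit:
play_rows([
  [29,-48,7],
  [29,-48,7],
  [29,-48,7],
  [29,-48,7],
  [29,-48,7],
  [29,-48,7],
  [29,-48,7],
  [29,-48,7],
  [29,-48,7],
  [29,-48,7],
  [0,0,0],
], turn=[-0.14,-0.14,-0.14,-0.14,-0.14,-0.14,-0.14,-0.14,-0.14,-0.14,0], grip=0.3)

```text
clock: 1.75
position: [503.3, 142.5, 294.8]
ee_rot: [0.143, 0.99, 0.001, 0.002]
contact_force: [-0.1, 0.6, 0.4]
gripper_width: 55.4
```

Emit:
play_rows([
  [4,-46,-30],
  [4,-46,-30],
  [4,-46,-30],
  [4,-40,-40],
  [0,0,-40],
  [0,0,-20],
  [0,0,0],
], turn=[0,0,-0.02,0,0,0,0])

```text
clock: 2.45
position: [517.7, -21.6, 115.5]
ee_rot: [0.153, 0.988, 0.004, 0.007]
contact_force: [-0.1, -0.2, 0.3]
gripper_width: 55.9
```

Run:
```python
from h import *
im,W=cloud("wrist"); save("w1",im); s=arm.read_state(); print(s["position"],s["ee_rot"],s["contact_force"])
```

```text
[518.64485114 -21.22657695 116.80686935] [0.1523581  0.98828505 0.00451989 0.00769685] [ 0.82176708  1.23665828 -0.16402294]
```

View pics/w1.png

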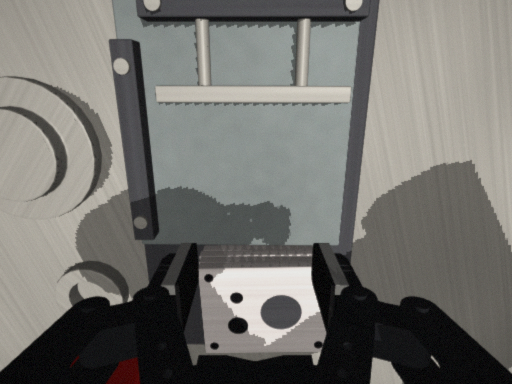

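Emit:
play_rows([
  [0,-10,-30],
  [0,0,-25],
  [0,0,-8],
  [0,0,0],
  [0,0,0],
], turn=[0,0,0,0,0])

```text
clock: 3.0
position: [526.1, -27.5, 60.9]
ee_rot: [0.148, 0.989, 0.007, 0.016]
contact_force: [-0.9, 0.2, 0.3]
gripper_width: 55.5
```

Emit:
play_rows([
  [0,0,-3],
  [0,0,-3],
  [0,0,-3],
  [0,0,-3],
  [0,0,0],
], turn=[0,0,0,0,0])

```text
clock: 3.5
position: [528.8, -26.4, 52.2]
ee_rot: [0.147, 0.989, 0.008, 0.02]
contact_force: [-0.5, 0.3, -0.1]
gripper_width: 55.5
```

Emit:
play_rows([
  [-2,0,-2],
  [-2,0,-2],
  [-1,0,-2],
  [0,0,0],
  [0,0,0],
], turn=[0,0,0,0,0])

```text
clock: 4.0
position: [523.0, -26.6, 45.3]
ee_rot: [0.148, 0.989, 0.008, 0.02]
contact_force: [-0.1, 0.1, 0.4]
gripper_width: 55.7
```

Emit:
play_rows([
  [-1,0,-2],
  [-1,0,-2],
  [0,0,0],
], turn=[0,0,0])

```text
clock: 4.3
position: [521.0, -26.5, 41.1]
ee_rot: [0.148, 0.989, 0.008, 0.02]
contact_force: [-0.3, 0.2, -0.8]
gripper_width: 55.4
```

Emit:
play_rows([
  [0,0,-2],
  [0,0,-2],
  [0,0,0],
], turn=[0,0,0])

```text
clock: 4.6
position: [521.0, -26.5, 36.8]
ee_rot: [0.148, 0.989, 0.008, 0.02]
contact_force: [0.6, 0.1, 0.9]
gripper_width: 55.7
```

Emit:
play_rows([
  [0,0,-1.5],
  [0,0,0],
], turn=[0,0])

```text
clock: 4.8
position: [521.4, -26.5, 36.4]
ee_rot: [0.147, 0.989, 0.008, 0.02]
contact_force: [0.0, 0.3, -0.4]
gripper_width: 55.8
```

Emit:
play_rows([
  [0,0,-1.5],
  [0,0,-1.5],
  [0,0,0],
], turn=[0,0,0])

```text
clock: 5.1
position: [521.7, -26.4, 36.6]
ee_rot: [0.146, 0.989, 0.008, 0.02]
contact_force: [-0.1, 0.5, 0.2]
gripper_width: 55.3
```

Emit:
play_rows([
  [0,0,-1.5],
  [0,0,0],
], turn=[0,0])

```text
clock: 5.3
position: [522.1, -26.3, 36.4]
ee_rot: [0.146, 0.989, 0.008, 0.021]
contact_force: [-1.0, 0.0, 1.1]
gripper_width: 55.2
```

Emit:
play_rows([
  [0,0,-2],
], turn=[0])

```text
clock: 5.4
position: [522.2, -26.3, 35.9]
ee_rot: [0.146, 0.989, 0.007, 0.021]
contact_force: [-8.3, 3.5, 27.1]
gripper_width: 55.4
```

Emit:
play_rows([
  [0,0,15],
  [0,0,20],
  [0,0,20],
  [0,0,0],
  [0,0,0],
], turn=[0,0,0,0,0])

```text
clock: 5.9
position: [521.6, -26.3, 90.3]
ee_rot: [0.146, 0.989, 0.007, 0.02]
contact_force: [-0.7, 0.0, -0.5]
gripper_width: 55.4
```

Emit:
play_rows([
  [6,26,0],
  [6,26,0],
  [6,26,0],
  [6,26,0],
  [6,26,0],
  [6,24,0],
  [0,0,0],
  [0,0,0],
], turn=[0,0,0,0,0,0,0,0])

```text
clock: 6.7
position: [553.1, 131.0, 78.1]
ee_rot: [0.148, 0.989, 0.003, 0.012]
contact_force: [0.0, -0.3, 0.4]
gripper_width: 55.8
```

Emit:
play_rows([
  [5,-2,-12],
  [0,0,-12],
  [0,0,-8],
  [0,0,-2],
  [0,0,0],
  [0,0,0],
], turn=[0,0,0,0,0,0])

```text
clock: 7.3
position: [556.1, 124.6, 38.0]
ee_rot: [0.15, 0.989, 0.001, 0.009]
contact_force: [0.3, 0.2, -0.3]
gripper_width: 55.8
```

```bash
cat >> h.py <<'E'
B=np.array([525.1,-24.8]); ya=-0.308; R=np.array([[np.cos(ya),-np.sin(ya)],[np.sin(ya),np.cos(ya)]])
def st():
    s=arm.read_state(); p=s["position"]; q=s["ee_rot"]
    print("t",s["clock"],"fix xy",np.round((np.array(p[:2])-B)@R,1),"z",round(p[2],1),"jawdeg rel",round(np.degrees(2*np.arctan2(q[1],q[0])-np.pi-ya),2),"F fix",np.round(np.array(s["contact_force"][:2])@R,1),"tilt",np.round(2*(q[0]*q[2]-q[3]*q[1]),3))
def plate(c="top"):
    im,W=cloud(c); F=(W[...,:2]-B)@R
    g=im.astype(int); m=(np.abs(F[...,0])<100)&(np.abs(F[...,1])<170)&(W[...,2]>44)&(W[...,2]<55)&(g.min(-1)>120)
    k,l,s,_=cv2.connectedComponentsWithStats(cv2.morphologyEx(m.astype(np.uint8),cv2.MORPH_CLOSE,np.ones((5,5))))
    for i in np.argsort(-s[1:,4])[:2]+1:
        P=F[(l==i)&m]; print(c,len(P),cv2.minAreaRect(P.astype(np.float32)),"z",np.round(np.median(W[(l==i)&m][:,2]),1))
    return im,W
E
python3 - <<'E'
from h import *
im,W=plate(); st(); im2,_=eyes.get_image("scene"); save("b",np.hstack([cv2.resize(im[130:270,200:370],(400,330)),cv2.resize(im2[130:270,140:310],(400,330))]))
E
```

```text
top 808 ((-14.766193389892578, 89.02084350585938), (100.16618347167969, 79.52859497070312), 1.6617810726165771) z 49.3
top 126 ((-4.545017242431641, -81.8910140991211), (24.110050201416016, 115.79761505126953), 89.66385650634766) z 50.4
t 7.35 fix xy [-15.7 151.9] z 38.2 jawdeg rel 0.34 F fix [ 0.4 -0.1] tilt -0.018
```

View pics/b.png

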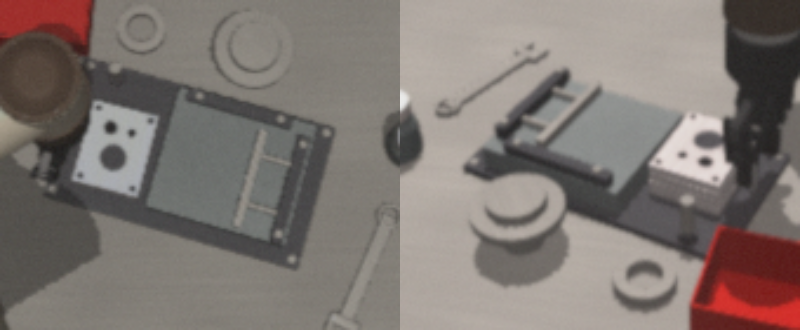

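Emit:
play_rows([
  [0,0,3.5],
  [0,0,0],
  [-0.6,-1.9,0],
  [-0.6,-1.9,0],
  [-0.6,-1.9,0],
  [-0.6,-1.9,0],
  [-0.6,-1.9,0],
], turn=[0.02,0,0,0,0,0,0])

```text
clock: 8.1
position: [553.9, 115.4, 44.1]
ee_rot: [0.139, 0.99, 0.003, 0.011]
contact_force: [-0.7, -0.2, -1.1]
gripper_width: 55.1
```

Run:
```python
from h import *
plate(); st()
```

```text
top 741 ((-14.81949234008789, 88.5389404296875), (99.74008178710938, 78.80950927734375), 1.4887373447418213) z 49.4
top 130 ((-5.398685455322266, -81.43406677246094), (23.964265823364258, 116.6323471069336), 88.92652893066406) z 50.4
t 8.15 fix xy [-15.1 142. ] z 44.0 jawdeg rel 1.63 F fix [-0.7 -1.1] tilt -0.021
```

Emit:
play_rows([
  [-0.6,-1.9,-1],
  [-0.6,-1.9,-1],
  [-0.6,-1.9,0],
  [-0.6,-1.9,0],
  [-0.6,-1.9,0],
  [-0.6,-1.9,0],
], turn=[0,0,0,0,0,0])

```text
clock: 8.75
position: [551.6, 104.5, 42.6]
ee_rot: [0.139, 0.99, 0.004, 0.013]
contact_force: [0.6, 2.1, 0.3]
gripper_width: 55.8
```

Run:
```python
from h import *
plate(); st()
```

```text
top 692 ((-13.558296203613281, 79.93302917480469), (100.32017517089844, 78.76394653320312), 1.6766852140426636) z 49.1
top 124 ((-4.634487152099609, -81.64036560058594), (23.8428955078125, 115.86894226074219), 89.52629852294922) z 50.4
t 8.8 fix xy [-14.  130.9] z 42.6 jawdeg rel 1.67 F fix [-0.3  1.3] tilt -0.024
```

Emit:
play_rows([
  [-1,-2.8,0],
  [-1,-2.8,0],
  [-1,-2.8,0],
  [-1,-2.8,0],
  [-1,-2.8,0],
  [-1,-2.8,0],
  [-1,-2.8,0],
  [-1,-2.8,0],
  [-1,-2.8,0],
  [-1,-2.8,0],
  [-1,-2.8,0],
  [-1,-2.8,0],
], turn=[0,0,-0.003,0,-0.003,0,-0.003,0,-0.003,0,0,0])

```text
clock: 10.0
position: [539.0, 67.9, 43.0]
ee_rot: [0.145, 0.989, 0.004, 0.014]
contact_force: [0.7, 1.8, 0.5]
gripper_width: 55.3
```

Run:
```python
from h import *
plate(); st()
```

```text
top 672 ((-14.722198486328125, 41.22197723388672), (100.51984405517578, 79.22913360595703), 1.1874459981918335) z 49.1
top 114 ((-3.1288299560546875, -81.77407836914062), (23.841039657592773, 115.07874298095703), 89.57581329345703) z 50.1
t 10.05 fix xy [-14.9  92.1] z 43.0 jawdeg rel 0.92 F fix [ 1.2 -0.1] tilt -0.025
```

Emit:
play_rows([
  [-0.9,-2.8,0],
  [-0.9,-2.8,0],
  [-0.9,-2.8,0],
  [-0.9,-2.8,0],
  [-0.9,-2.8,0],
  [-0.9,-2.8,0],
  [-0.9,-2.8,0],
  [-0.9,-2.8,0],
  [-0.9,-2.8,0],
  [-0.9,-2.8,0],
  [-0.9,-2.8,0],
], turn=[0,0,-0.003,0,-0.003,0,-0.003,0,-0.003,0,0])

```text
clock: 11.15
position: [527.3, 33.8, 42.5]
ee_rot: [0.152, 0.988, 0.004, 0.013]
contact_force: [-0.0, 1.9, 1.3]
gripper_width: 55.6
```

Run:
```python
from h import *
plate(); st()
```

```text
top 630 ((-15.272258758544922, 4.898899078369141), (102.55795288085938, 78.52177429199219), 0.8156683444976807) z 48.7
top 125 ((-4.524787902832031, -81.76292419433594), (24.12662696838379, 115.84716796875), 89.76873779296875) z 50.6
t 11.2 fix xy [-15.8  56.1] z 42.5 jawdeg rel 0.14 F fix [1.2 0.7] tilt -0.023
```

Emit:
play_rows([
  [-0.8,-2.6,0],
  [-0.8,-2.6,0],
  [-0.8,-2.6,0],
  [-0.8,-2.6,0],
  [-0.8,-2.6,0],
  [0,0,0],
  [2,8,0],
  [2,8,2],
  [0,0,20],
  [0,0,20],
  [0,0,10],
], turn=[0,0,0,0,0,0,0,0,0,0,0])

```text
clock: 12.3
position: [524.1, 36.4, 93.6]
ee_rot: [0.152, 0.988, 0.001, 0.008]
contact_force: [-1.0, 0.6, -0.5]
gripper_width: 55.4
```

Run:
```python
from h import *
plate(); im,W=plate("scene"); st(); save("c",cv2.resize(im[130:270,140:310],(680,560)))
```

```text
top 787 ((-15.722381591796875, -9.929523468017578), (100.28339385986328, 79.7246322631836), 1.2826000452041626) z 48.5
top 122 ((-4.9898834228515625, -81.85688781738281), (24.08426856994629, 117.15467834472656), 89.81349182128906) z 51.2
scene 663 ((-16.874488830566406, -9.04526138305664), (103.8989486694336, 82.20203399658203), 0.9130381941795349) z 50.3
scene 143 ((-5.589805603027344, -89.04092407226562), (42.132179260253906, 120.03081512451172), 89.44784545898438) z 52.2
t 12.4 fix xy [-19.1  58.1] z 93.7 jawdeg rel 0.14 F fix [1.1 1.3] tilt -0.017
```

View pics/c.png

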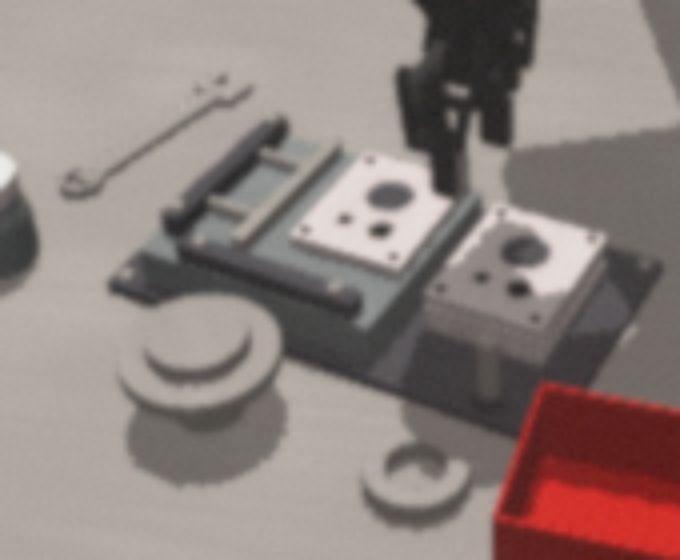

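```bash
python3 -c "
from h import *
print(np.round(arm.read_state()['joints'],2))"
```

```text
[ 0.38  0.36 -0.43  0.01 -0.76 -0.69]
```

Emit:
play_rows([
  [-9,-4,0],
  [-9,-4,0],
  [-9,-4,0],
  [-9,-4,0],
  [-9,-4,0],
  [-9,-4,0],
  [-9,-4,0],
  [-9,-4,0],
  [-9,-4,0],
  [-9,-4,0],
  [0,0,0],
  [0,0,0],
], turn=[0.145,0.145,0.145,0.145,0.145,0.145,0.145,0.145,0.145,0.145,0.145,0])

```text
clock: 13.6
position: [422.9, -5.7, 83.2]
ee_rot: [-0.622, 0.783, 0.007, -0.005]
contact_force: [-0.0, -0.7, 0.1]
gripper_width: 55.3
```

```bash
python3 -c "
from h import *
st(); print(arm.read_state()['ee_rot'])"
```

```text
t 13.6 fix xy [-103.2  -12.8] z 83.2 jawdeg rel 94.62 F fix [ 0.2 -0.7] tilt -0.001
[-0.62232313  0.78271834  0.00654912 -0.00479886]
```

Emit:
play_rows([
  [6,0,-12],
  [4,0,-12],
  [2,0,-12],
  [0,0,-5],
  [0,0,0],
  [0,0,0],
], turn=[-0.03,-0.03,0,0,0,0])

```text
clock: 14.2
position: [434.2, -5.5, 38.9]
ee_rot: [-0.591, 0.807, 0.007, -0.006]
contact_force: [-0.2, -0.6, 0.6]
gripper_width: 55.4
```

```bash
python3 -c "
from h import *
st()"
```

```text
t 14.2 fix xy [-92.4  -9.2] z 38.9 jawdeg rel 90.1 F fix [-0.  -0.6] tilt 0.002
```

Emit:
play_rows([
  [1.9,-0.6,1],
  [1.9,-0.6,1],
  [1.9,-0.6,0],
  [1.9,-0.6,0],
  [1.9,-0.6,0],
  [1.9,-0.6,0],
  [1.9,-0.6,0],
  [1.9,-0.6,0],
  [1.9,-0.6,0],
  [1.9,-0.6,0],
], turn=[0.005,0,0,0,0,0,0,0,0,0])

```text
clock: 15.2
position: [453.6, -11.8, 42.7]
ee_rot: [-0.593, 0.806, 0.008, -0.006]
contact_force: [-3.4, 1.3, 4.4]
gripper_width: 55.5
```

```bash
python3 -c "
from h import *
plate();st()"
```

```text
top 99 ((6.017559051513672, -80.52771759033203), (94.64762878417969, 21.373414993286133), 0.0016176631907001138) z 50.3
top 23 ((35.370330810546875, -40.511505126953125), (25.370710372924805, 11.195561408996582), 56.62334060668945) z 48.1
t 15.25 fix xy [-71.7  -9.3] z 42.7 jawdeg rel 90.32 F fix [-3.1  0.1] tilt 0.001
```

Emit:
play_rows([
  [1.9,-0.6,0],
  [1.9,-0.6,0],
  [1.9,-0.6,0],
  [1.9,-0.6,0],
  [1.9,-0.6,0],
  [1.9,-0.6,0],
  [1.9,-0.6,0],
  [1.9,-0.6,0],
], turn=[0,0,0,0,0,0,0,0])

```text
clock: 16.05
position: [469.3, -17.4, 42.7]
ee_rot: [-0.592, 0.806, 0.008, -0.007]
contact_force: [-2.0, 1.1, 3.8]
gripper_width: 55.7
```

```bash
python3 -c "
from h import *
plate('scene');st()"
```

```text
scene 748 ((-4.252166748046875, -40.14610290527344), (142.7804718017578, 119.96546936035156), 86.90980529785156) z 50.5
scene 1 ((-58.14606475830078, 106.30536651611328), (0.0, 0.0), 0.0) z 44.6
t 16.1 fix xy [-55.1  -9.8] z 42.7 jawdeg rel 90.31 F fix [-2.9  0.1] tilt 0.002
```

Emit:
play_rows([
  [1.4,-0.5,0],
  [1.4,-0.5,0],
  [1.0,-0.3,0],
  [1.0,-0.3,0],
  [0.8,-0.2,0],
], turn=[0,0,0,0,0])

```text
clock: 16.6
position: [475.5, -19.5, 42.7]
ee_rot: [-0.592, 0.806, 0.008, -0.007]
contact_force: [-3.6, 0.3, 3.5]
gripper_width: 55.1
```

Emit:
play_rows([
  [0.6,-0.2,0],
  [0.6,-0.2,0],
], turn=[0,0])

```text
clock: 16.8
position: [476.8, -19.9, 42.7]
ee_rot: [-0.592, 0.806, 0.008, -0.007]
contact_force: [-3.1, 0.4, 3.7]
gripper_width: 55.6
```

```bash
python3 -c "
from h import *
st()"
```

```text
t 16.8 fix xy [-47.5 -10. ] z 42.7 jawdeg rel 90.3 F fix [-3.1 -0.6] tilt 0.002
```

Emit:
play_rows([
  [0.6,-0.2,0],
  [0.6,-0.2,0],
], turn=[0,0])

```text
clock: 17.0
position: [478.0, -20.3, 42.7]
ee_rot: [-0.592, 0.806, 0.008, -0.007]
contact_force: [-3.4, 0.6, 3.4]
gripper_width: 55.9
```

Emit:
play_rows([
  [0.6,-0.2,0],
  [0.6,-0.2,0],
], turn=[0,0])

```text
clock: 17.2
position: [478.1, -20.4, 42.7]
ee_rot: [-0.592, 0.806, 0.009, -0.008]
contact_force: [-5.1, 4.5, 6.4]
gripper_width: 55.3
```

Emit:
play_rows([
  [0.6,-0.2,0],
], turn=[0])

```text
clock: 17.3
position: [478.1, -20.4, 42.7]
ee_rot: [-0.592, 0.806, 0.01, -0.009]
contact_force: [-4.3, 2.6, 6.2]
gripper_width: 55.2
```

Emit:
play_rows([
  [1.1,-0.35,0],
  [1.1,-0.35,0],
], turn=[0,0])

```text
clock: 17.5
position: [478.1, -20.5, 42.7]
ee_rot: [-0.592, 0.806, 0.011, -0.01]
contact_force: [-5.9, 4.7, 8.4]
gripper_width: 55.6
```

Emit:
play_rows([
  [1.7,-0.5,0.3],
  [1.9,-0.6,0.4],
], turn=[0,0])

```text
clock: 17.7
position: [478.2, -20.6, 42.9]
ee_rot: [-0.592, 0.806, 0.014, -0.013]
contact_force: [-7.9, 6.8, 4.7]
gripper_width: 55.3
```

Emit:
play_rows([
  [2.3,-0.2,0.4],
  [2.4,-0.2,0.4],
  [2.4,-0.2,0.4],
], turn=[0,0,0])

```text
clock: 18.0
position: [478.1, -20.5, 43.1]
ee_rot: [-0.591, 0.806, 0.018, -0.019]
contact_force: [-8.1, 5.6, 7.4]
gripper_width: 55.6
```

```bash
python3 -c "
from h import *
st()"
```

```text
t 18.0 fix xy [-46.1 -10.1] z 43.1 jawdeg rel 90.19 F fix [-9.4  2.9] tilt 0.009
```

Emit:
play_rows([
  [3,-0.3,0.4],
  [3.2,-0.3,0.4],
  [3.2,-0.3,0.4],
], turn=[0,0,0])

```text
clock: 18.3
position: [478.2, -20.6, 43.4]
ee_rot: [-0.591, 0.806, 0.024, -0.027]
contact_force: [-10.3, 5.0, 8.7]
gripper_width: 55.6
```

Emit:
play_rows([
  [-5,1.5,0],
  [-10,3,0],
  [-5,1.5,12],
  [0,0,20],
  [0,0,20],
  [0,0,0],
  [0,0,0],
], turn=[0,0,0,0,0,0,0])

```text
clock: 19.0
position: [459.6, -13.7, 99.2]
ee_rot: [-0.592, 0.805, 0.021, -0.023]
contact_force: [0.2, 0.2, 1.0]
gripper_width: 55.3
```

```bash
python3 -c "
from h import *
plate();plate('scene');st();print(arm.read_state()['ee_rot'])"
```

```text
top 75 ((15.752670288085938, -79.90287017822266), (21.873018264770508, 74.8944091796875), 87.7991714477539) z 50.4
top 4 ((25.011343002319336, -107.08903503417969), (8.621383666992188, 2.2988014221191406), 78.08428955078125) z 49.4
scene 747 ((1.0999374389648438, -41.56144714355469), (132.1959228515625, 141.70545959472656), 0.028197934851050377) z 50.6
scene 1 ((-15.54733943939209, -129.9083709716797), (0.0, 0.0), 0.0) z 54.7
t 19.1 fix xy [-65.8  -9.4] z 98.7 jawdeg rel 90.3 F fix [ 0.4 -0.4] tilt 0.013
[-0.5921142   0.80521396  0.02156413 -0.02379585]
```

Emit:
play_rows([
  [9,4,2],
  [9,4,2],
  [9,4,2],
  [9,4,2],
  [9,4,2],
  [9,4,2],
  [9,4,2],
  [9,4,2],
  [9,4,2],
  [9,4,2],
  [0,0,0],
  [0,0,0],
], turn=[-0.145,-0.145,-0.145,-0.145,-0.145,-0.145,-0.145,-0.145,-0.145,-0.145,-0.12,0])

```text
clock: 20.3
position: [547.0, 25.9, 107.4]
ee_rot: [0.178, 0.983, 0.035, -0.01]
contact_force: [0.1, 0.6, -0.0]
gripper_width: 55.6
```

Run:
```python
from h import *
from scipy.spatial.transform import Rotation as Ro
im,W=plate();save("d",cv2.resize(im[130:270,200:370],(680,560)));plate('scene');st();Q=Ro.from_quat(arm.read_state()['ee_rot']).as_matrix();print(Q.round(3))
```

```text
top 705 ((14.60977554321289, -11.91110610961914), (99.6183853149414, 79.6695556640625), 0.4776192605495453) z 48.6
top 121 ((-4.126186370849609, -80.43189239501953), (21.128599166870117, 116.22904205322266), 89.52171325683594) z 50.0
scene 857 ((2.1769981384277344, -38.29353332519531), (162.02513122558594, 118.7262954711914), 75.11798858642578) z 50.5
scene 1 ((-53.08768844604492, 57.2408332824707), (0.0, 0.0), 0.0) z 44.4
t 20.4 fix xy [ 5.7 55. ] z 107.6 jawdeg rel -2.75 F fix [-1.1  0.2] tilt 0.033
[[-0.937  0.349 -0.008]
 [ 0.347  0.935  0.072]
 [ 0.033  0.065 -0.997]]
```

View pics/d.png

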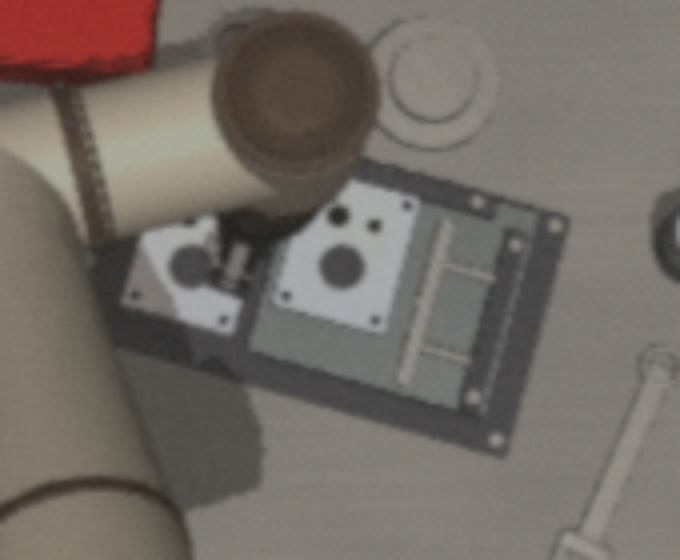

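Emit:
play_rows([
  [2,0,-14],
  [0,0,-14],
  [0,0,-14],
  [0,0,-8],
  [0,0,0],
  [0,0,0],
], turn=[0.025,0.025,0,0,0,0])

```text
clock: 21.0
position: [549.0, 25.4, 55.4]
ee_rot: [0.146, 0.989, 0.034, -0.011]
contact_force: [0.6, -0.5, -0.2]
gripper_width: 55.4
```

Run:
```python
from h import *
from scipy.spatial.transform import Rotation as Ro
st();Q=Ro.from_quat(arm.read_state()['ee_rot']).as_matrix();print(Q[2].round(3))
```

```text
t 21.0 fix xy [ 7.6 55.1] z 55.4 jawdeg rel 0.87 F fix [ 0.7 -0.3] tilt 0.033
[ 0.033  0.064 -0.997]
```

Emit:
play_rows([
  [0,0,-5],
  [0,0,-4],
  [0,0,-2],
  [-0.6,-1.9,0],
  [-0.6,-1.9,0],
  [-0.6,-1.9,0],
], turn=[-0.01,0,0,0,0,0])

```text
clock: 21.6
position: [548.4, 19.7, 45.4]
ee_rot: [0.15, 0.988, 0.035, -0.009]
contact_force: [-0.1, 0.1, 0.4]
gripper_width: 55.6
```

```bash
python3 -c "
from h import *
st()"
```

```text
t 21.6 fix xy [ 8.7 49.5] z 45.4 jawdeg rel 0.35 F fix [-0.2  0.1] tilt 0.029
```

Emit:
play_rows([
  [-0.7,-1.9,-1.2],
  [-0.7,-1.9,-1.2],
  [-0.6,-1.9,-0.5],
  [-0.6,-1.9,0],
  [-0.6,-1.9,0],
  [-0.6,-1.9,0],
  [-0.6,-1.9,0],
], turn=[0,0,0,0,0,0,0])

```text
clock: 22.3
position: [544.3, 5.5, 42.8]
ee_rot: [0.15, 0.988, 0.036, -0.008]
contact_force: [0.6, 1.1, -0.5]
gripper_width: 55.4
```

```bash
python3 -c "
from h import *
plate();st()"
```

```text
top 625 ((5.513271331787109, -45.62982940673828), (106.2248764038086, 112.91148376464844), 71.36770629882812) z 48.8
top 6 ((-35.40917205810547, -100.43041229248047), (1.8904387950897217, 13.98836898803711), 0.16256669163703918) z 51.2
t 22.35 fix xy [ 9.1 34.5] z 42.8 jawdeg rel 0.33 F fix [0.2 1.4] tilt 0.027
```

Emit:
play_rows([
  [-0.5,-1.5,0],
  [-0.5,-1.5,0],
  [-0.5,-1.5,0],
  [-0.5,-1.5,0],
  [-0.3,-1,0],
], turn=[0,0,0,0,0])

```text
clock: 22.85
position: [541.9, -2.0, 42.9]
ee_rot: [0.15, 0.988, 0.036, -0.008]
contact_force: [0.7, 1.3, -0.6]
gripper_width: 55.6
```

Emit:
play_rows([
  [-0.3,-0.8,0],
  [-0.3,-0.8,0],
  [-0.3,-0.8,0],
], turn=[0,0,0])

```text
clock: 23.15
position: [541.0, -4.7, 42.8]
ee_rot: [0.15, 0.988, 0.036, -0.008]
contact_force: [0.2, 0.8, -0.1]
gripper_width: 55.2
```

Emit:
play_rows([
  [-0.2,-0.7,0],
  [-0.2,-0.7,0],
], turn=[0,0])

```text
clock: 23.35
position: [540.5, -6.2, 42.8]
ee_rot: [0.15, 0.988, 0.036, -0.008]
contact_force: [0.6, 1.7, 0.2]
gripper_width: 55.5
```

Emit:
play_rows([
  [-0.2,-0.7,0],
  [-0.2,-0.7,0],
], turn=[0,0])

```text
clock: 23.55
position: [540.5, -6.5, 42.9]
ee_rot: [0.15, 0.988, 0.037, -0.008]
contact_force: [-0.2, 6.2, -0.8]
gripper_width: 55.5
```

```bash
python3 -c "
from h import *
st()"
```

```text
t 23.55 fix xy [ 9.2 22.1] z 42.9 jawdeg rel 0.33 F fix [-2.1  5.8] tilt 0.026
```

Emit:
play_rows([
  [-0.2,-0.9,0],
  [-0.2,-0.9,0],
], turn=[0,0])

```text
clock: 23.75
position: [540.5, -6.5, 42.9]
ee_rot: [0.15, 0.988, 0.038, -0.007]
contact_force: [-0.8, 6.0, -1.3]
gripper_width: 55.8
```

Emit:
play_rows([
  [-0.2,-1.2,0],
  [-0.2,-1.2,0],
], turn=[0,0])

```text
clock: 23.95
position: [540.5, -6.6, 42.9]
ee_rot: [0.15, 0.988, 0.039, -0.007]
contact_force: [-0.3, 8.0, -0.6]
gripper_width: 55.6
```

Emit:
play_rows([
  [-0.4,-1.8,0],
  [-0.4,-1.8,0],
  [-0.4,-1.8,0],
], turn=[0,0,0])

```text
clock: 24.25
position: [540.5, -6.7, 43.1]
ee_rot: [0.15, 0.988, 0.043, -0.006]
contact_force: [1.5, 9.2, 0.4]
gripper_width: 55.4
```

Emit:
play_rows([
  [-0.4,-2,0],
  [-0.4,-2,0],
], turn=[0,0])

```text
clock: 24.45
position: [540.5, -6.7, 43.2]
ee_rot: [0.15, 0.988, 0.046, -0.005]
contact_force: [0.6, 10.2, -0.9]
gripper_width: 55.4
```

Emit:
play_rows([
  [0.8,2.5,0],
  [2,7,0],
  [2,6,1],
  [0,0,15],
  [0,0,25],
  [5,15,25],
  [10,30,25],
  [10,30,10],
  [10,30,0],
  [0,0,0],
], turn=[0,0,0,0,0,0,0,0,0,0])

```text
clock: 25.45
position: [579.5, 116.5, 148.5]
ee_rot: [0.151, 0.988, 0.043, -0.007]
contact_force: [0.2, -0.3, 0.0]
gripper_width: 55.8
```

Run:
```python
from h import *
im,W=plate();st()
F=(W[...,:2]-B)@R; m=(np.abs(F[...,0]-10)<4)&(F[...,1]<-55)&(F[...,1]>-125); o=np.argsort(-F[m][:,1]); print(np.c_[F[m][o,1],W[m][o,2],im[m][o].mean(1)].round(0)[::3].tolist())
im2,_=eyes.get_image("scene"); save("e",np.hstack([cv2.resize(im[130:270,200:370],(400,330)),cv2.resize(im2[130:270,140:310],(400,330))]))
```

```text
top 926 ((3.5311126708984375, -36.83254623413086), (109.3799057006836, 123.66338348388672), 84.3933334350586) z 48.6
top 20 ((2.485818862915039, 72.44796752929688), (39.727046966552734, 48.84410858154297), 86.51187896728516) z 44.9
t 25.5 fix xy [  8.7 149.7] z 148.4 jawdeg rel 0.2 F fix [ 0.3 -0.5] tilt 0.028
[[-56.0, 44.0, 169.0], [-58.0, 47.0, 168.0], [-62.0, 46.0, 171.0], [-64.0, 46.0, 169.0], [-67.0, 47.0, 142.0], [-70.0, 48.0, 123.0], [-72.0, 49.0, 139.0], [-75.0, 49.0, 142.0], [-78.0, 49.0, 126.0], [-84.0, 42.0, 111.0], [-87.0, 39.0, 110.0], [-89.0, 39.0, 111.0], [-93.0, 37.0, 109.0], [-96.0, 39.0, 110.0], [-98.0, 38.0, 111.0], [-101.0, 41.0, 111.0], [-103.0, 38.0, 112.0], [-105.0, 33.0, 112.0], [-107.0, 38.0, 111.0], [-110.0, 39.0, 107.0], [-113.0, 42.0, 87.0], [-116.0, 42.0, 72.0], [-117.0, 53.0, 76.0], [-119.0, 49.0, 72.0], [-123.0, 54.0, 70.0], [-125.0, 58.0, 78.0]]
```

View pics/e.png

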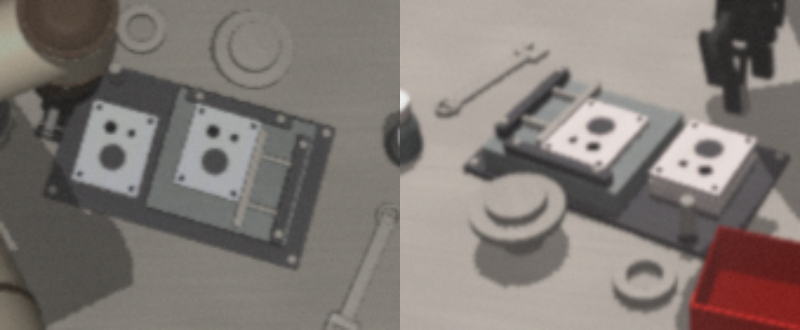

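Run:
```python
from h import *
im,W=cloud("top"); F=(W[...,:2]-B)@R; g=im.astype(int).min(-1)
for n,ys,zs in(("plate",(-68,25),(42,55)),("plate_b",(40,140),(34,44))):
    m=(np.abs(F[...,0])<75)&(F[...,1]>ys[0])&(F[...,1]<ys[1])&(W[...,2]>zs[0])&(W[...,2]<zs[1])&(g>135)
    k,l,s,_=cv2.connectedComponentsWithStats(m.astype(np.uint8)); i=1+np.argmax(s[1:,4]); P=F[l==i]; Z=W[l==i]
    A=np.c_[P,np.ones(len(P))]; c=np.linalg.lstsq(A,Z[:,2],rcond=None)[0]
    print(n,len(P),cv2.minAreaRect(P.astype(np.float32)),"z",np.median(Z[:,2]).round(1),"slope",c[:2].round(3))
```

```text
plate 803 ((14.362316131591797, -28.58783721923828), (79.21621704101562, 99.51551055908203), 89.31504821777344) z 48.1 slope [ 0.001 -0.002]
plate_b 729 ((-13.179649353027344, 90.51203918457031), (98.81328582763672, 77.81378936767578), 0.8218863010406494) z 39.3 slope [0.007 0.002]
```

```bash
python3 -c "
from h import *
arm.job_done()"
```

```text
the job is handed in; nothing more can be done
```

The top plate is off the stack and seated in the corner against the fence and the end stop. The job is handed in after about 26 s of robot time, with the gripper clear of everything. It gave no verdict, so these are my own checks.

- **Fence:** I pushed the plate onto the landing with two fingertips, then against the fence. The force along the push reached about 11 N, including up to 3 N of sliding friction.
- **End stop:** I found the stop by feel with the plate centre at about y = −29 mm, then pressed to about 10 N at the tool. The last camera check put the plate at y = −28.6 mm.
- **Final pose:** The plate centre is at x = 14.4 mm (limits 12.5 to 17). It is turned about 0.7° (0.012 rad, limit 0.04) and lies flat with its top at about 48 to 49 mm.
- **Other plates:** The second plate showed at (−13.2, 90.5) mm. That is within the allowed 3 mm misalignment of where the top plate started, so it appears not to have moved. I had no view of it beforehand, and did not measure the lower two.
- **Bystanders:** They look unmoved in the pictures; I did not measure them.
- **Arm behaviour:** The tool tilted by up to about 0.09 rad during the moves, and I allowed for this in the fingertip height. One test press on the landing to find that height reached 27 N. It did not involve the plate.

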